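# Seat and lock the rotor bolt of the small centrifuge

### The arm

A 6-joint arm with a two-finger parallel gripper is mounted at the origin on a cart in front of the work surface, level with it; the furniture and walls round the work are solid. World frame = base frame: x ahead of the robot, y to its left, z up, the work surface at z = 0. Lengths are in mm, angles in rad, forces in N, time in s.
With the tool pointing down it reaches from about 375 to 975 mm from the base axis. Payload 3.8 kg.
Tool frame: the origin (TCP) lies between the finger pads; the fingertips stand 8 mm ahead of it and the grasp point (between the pads) lies 11 mm behind it (robot.finger_overhang is the distance from the TCP to the fingertips, in mm); z points along the fingers, y is the line along which they close (so a half turn about z gives the same grasp; the last joint's range is limited). The gripper opens to 85 mm and grips with 20 to 120 N. Pads are 22 mm wide; open, the fingers measure 114 mm over their backs; the gripper's body (76 mm by 85 mm) begins 54 mm behind the grasp point. The pads swing forward as they close: fully open they stand 13 mm farther back than shut.
Start: joints at [-1.259, 0.264, 1.604, -0, 1.274, -0.037], TCP at [230.689, -634.35, 239.28] pointing down, gripper open.
Joint ranges: [-2.63, 2.63], [-0.94, 2.18], [0.31, 2.57], [-1.31, 4.45], [0, 2.66], [-2.55, 2.55]. Speed limits (rad/s): [2.57, 2.57, 3.14, 3.14, 3.14, 3.14].

### API

Orientations are given as a rotation vector (axis times angle).
In Python, from station import robot gives the robot as it stands. The module is installed in compiled form; this text tells all that it offers.
- The arm moves only by the tool send_rows, never from a script. Its arguments are lists of equal length, an entry for each row: "claw": the finger opening in m, from 0 to 0.0854; "offset": the shift along the tool's x, y, z in m, a list of three; "twist": the turn about the tool's z in degrees. A call has 1 to 10 rows; each row is the pose to reach, as a shift and turn from the pose commanded when the call began, along the tool's axes at that moment; what a row does not reach only later rows make up. A row lasts 1/8 s, in which the tool goes at most 62.5 mm and 10.7 degrees, less where a joint would pass 70% of its speed; a pose out of reach is approached as far as the arm can. A call with a gripper value outside its range is refused whole. The fingers move at their own pace and stop on an object; "force" is the grip in N (left out, the last holds). Time passes only in rows, so rows that repeat a pose let the fingers close. It gives the time, the measured TCP pose, the force, the opening and the grip force at its end, in the units of the state.
- robot.sense(): the state, without advancing time (a new reading comes with each control period).
- robot.read_camera(name): name is "scene" or "side" or "wrist"; returns a dict with "color" (384x512x3 uint8, red, green, blue), "fx", "fy", "cx", "cy" (pixels), "k1" (the pictures are not rectified: a ray, as slopes to the right and down, at radius r is drawn at 1 + k1 r^2 times it, then the intrinsics apply), "xyz" and "attitude" of the camera in the world. Camera axes: x right, y up, looking along -z (the intrinsics and any distortion apply to the point x, -y, -z); pixel columns grow to the right and rows downward; lengths in mm; the calibration is good to about 2 mm. A picture is of the moment at which its call begins. There is no depth.
- robot.close_job(): hands the job in; it is judged then, once.
Trained networks look in a picture, given as the dict that the camera call returned (one of the last four; its "shot" number tells which), for a name from the list of things; names that differ only in an ending like _2 or _b are one class to them, and where a whole thing is asked for, a point or a joint stands for the part that bears it (a point fixed in the world has none). Each returns a list of dicts, best first, with "conf" (0 to 1); they miss things now and then, are a little off and sometimes report something else, mostly with a low value. They report only what shows in the picture. A call takes as long as a camera call. They do not tell look-alikes from the thing itself.
- robot.masks_of(picture, thing): "mask" (384x512 bool, what is visible of it) and "rect" ([left, top, right, bottom] in pixels, round what is visible of it).
- robot.pinpoint(picture, thing): "location" ([column, row] in pixels: a listed point, or the origin of a listed thing).
The state is a dict: "clock": time; "joint_pos": joint angles; "qd": joint speeds; "joint_torque": joint torques, N m; "tool_pos": TCP position; "ee_rot": TCP orientation; "wrist_force": force on the tool from outside, world axes, zero at the start; "moment": the same for the moment, N m; "gripper_width": finger opening in mm; "grasp_force": force on a finger pad.
Only numpy, scipy, OpenCV 4.12 (cv2) and the standard library are available. Lean on these libraries where they do the work, as an engineer would, in place of code of your own. Each camera call takes 0.05 s, during which the arm holds its last target. There are 200 camera calls.

### The job

The rotor of the small open centrifuge has been washed and put back; now fasten it. Take the winged rotor bolt out of the tube rack, lower it into the bore of the rotor hub, feel for the hidden slot at its bottom by turning the bolt under light pressure until it drops fully home (orange band gone into the hub), then turn it gently clockwise as far as it goes, so that the wing lines up with the two white marks on the hub, and let go. Do not force it, and leave the rack, the samples and the other things where they are.

Things in the scene. Friction and masses are not known exactly. Their poses are not given: they have to be found in the camera images.
- rotor_bolt: loose rotor bolt, about 80 g, standing upright in a corner place of the tube rack, free to spin. Origin: centre of its lower end; z points up the stem to the wing. Round steel stem, 14 mm across, from 10 to 62 mm above the lower end, orange depth band painted on it from 52 to 60 mm; black collar 23 mm across from 62 to 70 mm; above it the wing. Lower 10 mm: see bolt_end
- bolt_wing (a point): point on the bolt's axis in its flat black wing, 94 mm above the lower end: the height to grip, fingers closing along the bolt's y. The wing reaches from 69 to 105 mm above the lower end, is 40 mm long along the bolt's x and 11 mm thick along its y. Axes as the bolt's
- bolt_end (a point): centre of the bolt's lower end (same point as its origin). The end is a flat tang 10 mm tall, 13.6 mm long along the bolt's x (in line with the wing) and 4 mm thick along its y
- mini_centrifuge: small fixed bench centrifuge, blue lid open and leaning back. Origin: centre of its underside on the worktop; z up, x towards its lid, console towards -x. White round housing 220 mm across, rim 86 mm high; console reaches 130 mm from the axis, 63 mm high; the lid begins 115 mm behind the axis and rises to 300 mm. A blue rotor fills the bowl; its hub, 38 mm across, is in the middle
- hub_mouth (a point): centre of the bore's mouth in the flat top of the rotor hub, 95 mm above the worktop; axes as the centrifuge's. The bore is vertical, blind, 16 mm across; its lead-in cone is 24 mm across and 7 mm deep. Two white marks lie on the hub along this point's +x and -x: once the bolt is home and turned clockwise (from above) to the stop, its wing lies along them
- bore_floor (a point): centre of the bore's floor, 60 mm below hub_mouth, where the bolt's lower end must come to rest. Around it sits a small turning latch with a slot, 5.6 mm wide and 8 mm deep, for the bolt's tang. Its angle cannot be seen or read and differs each time; the fit repeats every 180 degrees, with about 6 degrees of play either side
- latch_top (a point): top of the latch, 52 mm below hub_mouth: a bolt at the wrong angle rests here, orange band showing; at a fitting angle it drops the last 8 mm. The latch is stiff (0.04 N m); the seated bolt turns it clockwise from above to a solid stop, where the wing is on the marks; it stands up to 109 degrees short of it. Over 30 N of contact force, pressing or twisting, damages it; 5 N is plenty
- tube_rack: loose clear tube rack, 72 x 193 x 62 mm, 0.35 kg, two rows of six 16 mm square places; origin: centre of its underside; long side along its y. The bolt stands in the place at x = +17 mm, y = -70 mm, its lower end 6 mm above the worktop; the upper plate's top is at 55 mm
- tube_purple: capped sample tube with a purple cap, 15 x 84 mm, standing in the rack about 90 mm from the bolt; origin: its lower end
- tube_red: capped sample tube with a red cap, 15 x 84 mm, standing in the rack about 112 mm from the bolt; origin: its lower end
- tube_green: capped sample tube with a green cap, 15 x 84 mm, standing in the rack at the far end from the bolt; origin: its lower end
- timer: small white timer, 60 x 68 x 24 mm, lying at the front right; origin: centre of its underside
- stain_bottle: brown stain bottle with a white cap, 45 x 98 mm, standing behind the rack; origin: centre of its underside
There are look-alikes about, which are no part of the job. There is more than one size of the rotor_bolt; the job needs the middle-sized.

How it is judged:
By the outcome, as a careful person would: the job done as asked, in the order asked, and still so for the second after the job is handed in, with the robot touching nothing.
It also fails if it takes over 72 s, if anything falls off the work surface, if the arm or the gripper's body presses on something with over 40 N, if the wrist force passes 120 N, or if a joint passes its speed limit or range.

## Working session

There is one attempt and no reset: what is moved stays moved. The work goes in short steps, Python scripts to look and compute and a tool call to move; the robot and the scene stay as the last step left them, time stands still between calls to the robot, and variables do not carry over. Pictures are saved under pics/ and viewed, at most 10 in all, crops included, and the job is handed in when it is done.

Besides the shell and the picture viewer there is one more tool, called after "Call:" as a command line: name --pt "numbers of a row" for each row, then --argument value for the rest. send_rows: Moves the arm, as the interface text tells. Its arguments: {"type":"object","properties":{"claw":{"type":"array"},"offset":{"type":"array"},"twist":{"type":"array"},"force":{"type":"number"}},"required":["claw","offset","twist"]}

```bash
mkdir -p pics; cat > h.py <<'E'
import numpy as np, cv2
from scipy.spatial.transform import Rotation as R
from station import robot
def ray(p,px):
    u=(px[0]-p["cx"])/p["fx"]; v=(px[1]-p["cy"])/p["fy"]
    x,y=u,v
    for _ in range(20):
        s=1+p["k1"]*(x*x+y*y); x,y=u/s,v/s
    a=np.array(p["attitude"],float)
    M=R.from_rotvec(a).as_matrix() if a.size==3 else a.reshape(3,3)
    return np.array(p["xyz"],float), M@np.array([x,-y,-1.])
def atz(p,px,z):
    o,d=ray(p,px); return (o+d*(z-o[2])/d[2]).round(1)
def proj(p,X):
    a=np.array(p["attitude"],float); M=R.from_rotvec(a).as_matrix()
    c=M.T@(np.array(X,float)-p["xyz"]); x,y=c[0]/-c[2],-c[1]/-c[2]
    s=1+p["k1"]*(x*x+y*y); return np.array([p["cx"]+p["fx"]*x*s,p["cy"]+p["fy"]*y*s]).round(1)
def tri(p,a,q,b):
    o1,d1=ray(p,a);o2,d2=ray(q,b)
    t=np.linalg.lstsq(np.c_[d1,-d2],o2-o1,rcond=None)[0]
    A,B=o1+d1*t[0],o2+d2*t[1]; return ((A+B)/2).round(1), round(float(np.linalg.norm(A-B)),1)
def save(p,n,box=None,k=1):
    im=p["color"][...,::-1]
    if box: im=im[box[1]:box[3],box[0]:box[2]]
    cv2.imwrite("pics/"+n,cv2.resize(im,None,fx=k,fy=k,interpolation=cv2.INTER_CUBIC))
E
python3 - <<'E'
from h import *
P={}
for c in("scene","side"):
    p=P[c]=robot.read_camera(c); save(p,c+"0.png",k=1.5)
    print(c,p["xyz"],p["attitude"],p["fx"],p["k1"])
    for t in("rotor_bolt","bolt_wing","hub_mouth","tube_rack","mini_centrifuge","tube_green","tube_purple"):
        r=robot.pinpoint(p,t); print(t,[(np.round(x["location"],1).tolist(),round(x["conf"],2)) for x in r[:4]])
        z={"bolt_wing":100,"hub_mouth":95,"rotor_bolt":6}.get(t,0)
        print("   ",[atz(p,x["location"],z).tolist() for x in r[:4]])
s=robot.sense();print(s["tool_pos"],s["ee_rot"])
E
```

```text
scene [-338.81399138  613.32381623  595.08592164] [ 0.64338402 -1.14650942 -1.92243321] 401.1152308235486 0.042486839184285155
rotor_bolt [([244.9, 247.0], 0.66), ([213.9, 233.6], 0.6)]
    [[394.1, 155.2, 6.0], [498.6, 188.2, 6.0]]
bolt_wing [([246.1, 207.4], 0.64), ([197.3, 220.0], 0.54), ([281.3, 183.1], 0.34)]
    [[425.2, 127.3, 100.0], [443.4, 258.4, 100.0], [485.9, -34.4, 100.0]]
hub_mouth [([283.9, 181.9], 0.63)]
    [[496.1, -52.0, 95.0]]
tube_rack [([174.3, 261.4], 0.9), ([198.2, 221.4], 0.5)]
    [[453.3, 327.1, 0.0], [592.6, 188.3, 0.0]]
mini_centrifuge [([287.9, 208.9], 0.7), ([196.1, 221.4], 0.5)]
    [[494.9, -67.9, 0.0], [596.3, 193.2, 0.0]]
tube_green [([144.6, 271.0], 0.54)]
    [[460.3, 401.3, 0.0]]
tube_purple [([171.5, 266.1], 0.58)]
    [[439.6, 340.7, 0.0]]
side [-13.84987063 741.094307   823.3077284 ] [ 0.34663872 -1.07877909 -2.31253849] 392.68854996436653 -0.08998228402335946
rotor_bolt [([258.1, 241.0], 0.54), ([222.9, 256.6], 0.44)]
    [[414.4, 143.5, 6.0], [457.9, 244.0, 6.0]]
bolt_wing [([260.8, 211.2], 0.81), ([222.3, 224.5], 0.67), ([218.7, 238.3], 0.51)]
    [[421.3, 122.1, 100.0], [472.6, 220.4, 100.0], [449.3, 262.4, 100.0]]
hub_mouth [([274.2, 168.0], 0.65)]
    [[501.8, -61.2, 95.0]]
tube_rack [([206.4, 277.6], 0.66)]
    [[451.2, 318.9, -0.0]]
mini_centrifuge [([277.1, 191.3], 0.83)]
    [[492.7, -69.3, 0.0]]
tube_green [([186.9, 297.6], 0.65)]
    [[449.8, 392.9, 0.0]]
tube_purple [([202.9, 285.1], 0.58)]
    [[442.9, 341.7, -0.0]]
[ 230.71740454 -634.35873742  239.32291746] [3.09387109e+00 5.45145963e-01 1.26520937e-05]
```

View pics/scene0.png

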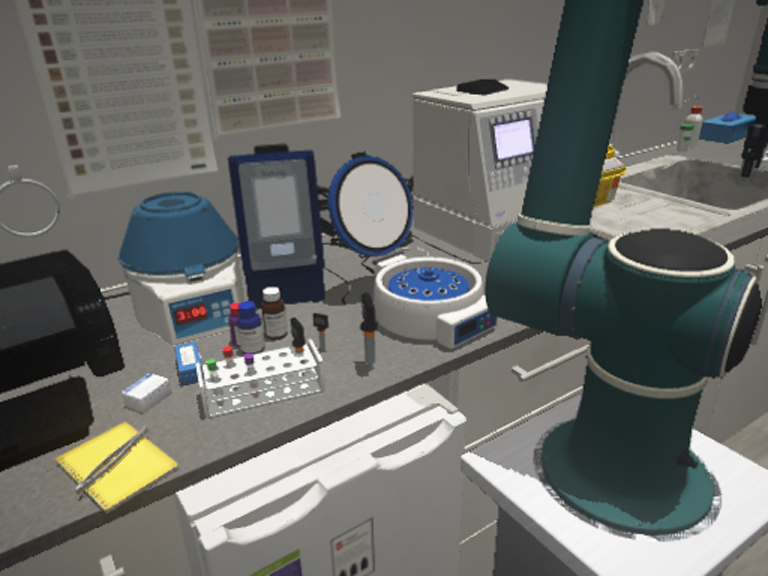

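```bash
python3 - <<'E'
from h import *
p=robot.read_camera("side"); save(p,"sidecrop.png",(150,150,310,310),3.7)
E
```

```text
(no output)
```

View pics/sidecrop.png

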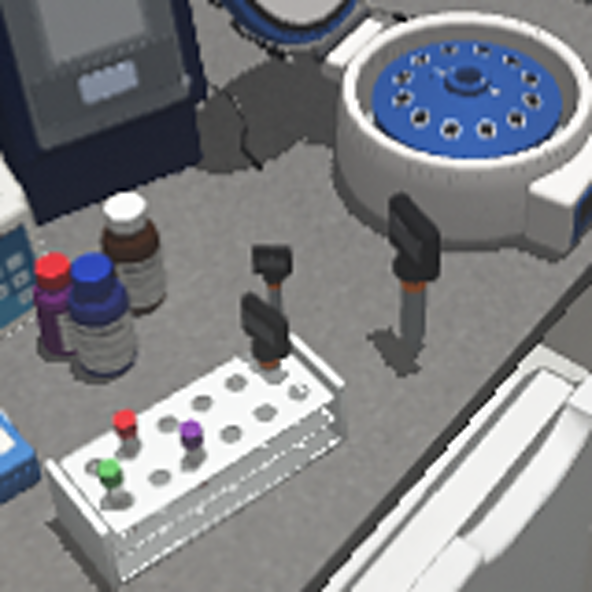

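Bolts in the side crop: large one (412,240), free-standing on the table; small one (272,265), behind the rack; and one in the rack's corner place (265,325). The rack one fits the description: middle size, corner place, orange band just above the plate. The hub is at about (465,80) in the same crop. Moving past the hub for a close look.

Call:
send_rows --claw '[0.085, 0.085, 0.085, 0.085, 0.085, 0.085, 0.085, 0.085, 0.085, 0.085]' --pt "0.037 -0.047 -0.006" --pt "0.075 -0.095 -0.012" --pt "0.112 -0.142 -0.018" --pt "0.15 -0.19 -0.024" --pt "0.187 -0.237 -0.03" --pt "0.224 -0.285 -0.036" --pt "0.262 -0.332 -0.042" --pt "0.3 -0.38 -0.048" --pt "0.337 -0.427 -0.054" --pt "0.374 -0.475 -0.06" --twist '[0, 0, 0, 0, 0, 0, 0, 0, 0, 0]'

```text
clock: 2.1
tool_pos: [420.2, -58.3, 300.0]
ee_rot: [3.093, 0.545, 0.003]
wrist_force: [1.0, -0.2, 0.3]
gripper_width: 85.0
grasp_force: 0.0
```

```bash
python3 - <<'E'
from h import *
s=robot.sense();print(s["tool_pos"],s["ee_rot"],s["joint_pos"],s["wrist_force"])
p=robot.read_camera("wrist"); save(p,"w1.png",k=1.5)
print(p["xyz"],p["attitude"],p["fx"],p["k1"])
for t,z in(("hub_mouth",95),("mini_centrifuge",0),("bolt_wing",120)):
    print(t,[(np.round(x["location"],1).tolist(),round(x["conf"],2),atz(p,x["location"],z).tolist()) for x in robot.pinpoint(p,t)[:4]])
E
```

```text
[420.16068963 -58.27168413 300.01448476] [3.09328939e+00 5.44650539e-01 2.55376235e-03] [-1.96480289e-01 -2.63300796e-01  2.02074029e+00 -8.19929246e-05
  1.38237715e+00  1.02575450e+00] [ 1.00285294 -0.18675698  0.31637884]
[489.18752133 -32.34979098 434.67816956] [-0.25731728  0.17956396 -1.21324144] 325.06548283883905 -0.06647182741602661
hub_mouth [([276.1, 98.2], 0.74, [492.5, -54.5, 95.0])]
mini_centrifuge [([275.7, 98.1], 0.79, [493.3, -60.2, 0.0])]
bolt_wing [([57.8, 117.4], 0.92, [405.1, 140.5, 120.0]), ([69.9, 6.5], 0.81, [506.3, 150.2, 120.0]), ([400.9, 231.6], 0.5, [410.9, -227.2, 120.0])]
```

View pics/w1.png

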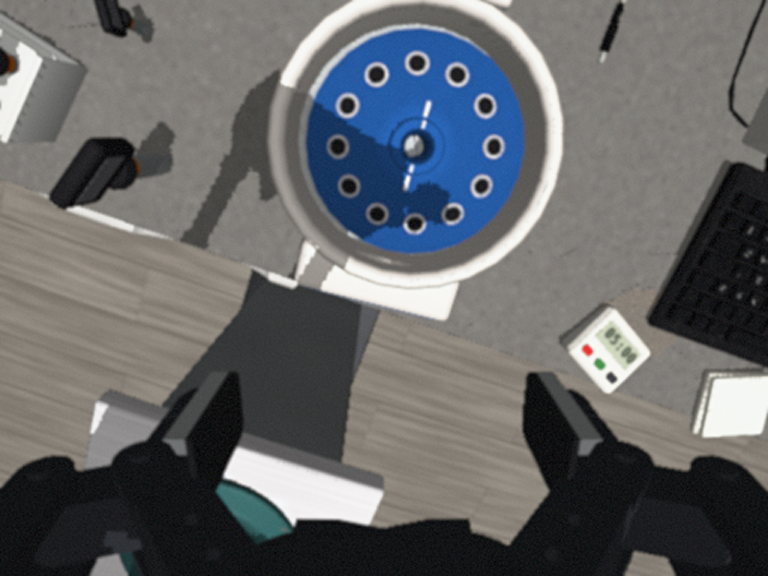

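The wrist view shows the hub at (415,146), with the marks from (428,103) to (407,190). Next, to the bolt.

Call:
send_rows --claw '[0.085, 0.085, 0.085, 0.085, 0.085, 0.085]' --pt "0.015 -0.054 0" --pt "0.03 -0.107 0" --pt "0.046 -0.161 0" --pt "0.061 -0.214 0" --pt "0.076 -0.268 0" --pt "0.076 -0.268 0" --twist '[0, 0, 0, 0, 0, 0]'

```text
clock: 3.05
tool_pos: [399.6, 219.0, 298.9]
ee_rot: [-3.093, -0.549, 0.001]
wrist_force: [0.1, -1.1, -0.5]
gripper_width: 85.1
grasp_force: 0.0
```

```bash
python3 - <<'E'
from h import *
s=robot.sense();print(s["tool_pos"],s["ee_rot"],s["joint_pos"])
p=robot.read_camera("wrist"); save(p,"w2.png",k=1.5)
print(p["xyz"])
for t,z in(("rotor_bolt",6),("bolt_wing",100),("bolt_wing",111),("tube_rack",0)):
    print(t,[(np.round(x["location"],1).tolist(),round(x["conf"],2),atz(p,x["location"],z).tolist()) for x in robot.pinpoint(p,t)[:4]])
for m in robot.masks_of(p,"rotor_bolt"): print(m["rect"],m["conf"],m["mask"].sum())
E
```

```text
[399.63979918 218.96841871 298.89633789] [-3.09306425e+00 -5.49223160e-01  1.14834555e-03] [ 4.46321571e-01 -1.94693031e-01  1.96850475e+00  3.42051107e-04
  1.36844670e+00  1.66558032e+00]
[468.9355353  245.05781867 433.43097664]
rotor_bolt [([309.7, 163.8], 0.97, [408.3, 144.3, 6.0]), ([242.9, 104.7], 0.94, [450.0, 254.3, 6.0]), ([313.1, 82.9], 0.93, [505.8, 180.4, 6.0]), ([166.7, 49.5], 0.67, [480.9, 365.1, 6.0])]
bolt_wing [([331.1, 192.8], 0.93, [400.3, 132.3, 100.0]), ([245.8, 109.0], 0.88, [451.2, 248.1, 100.0]), ([324.2, 79.9], 0.6, [504.2, 185.5, 100.0])]
bolt_wing [([331.1, 192.8], 0.93, [402.5, 136.0, 111.0]), ([245.8, 109.0], 0.88, [451.8, 248.0, 111.0]), ([324.2, 79.9], 0.6, [503.0, 187.5, 111.0])]
tube_rack [([188.5, 83.5], 0.92, [451.0, 328.7, 0.0])]
[306.7, 161.1, 356.0, 215.1] 0.94 1625
[229.4, 86.1, 256.1, 125.0] 0.93 541
[312.3, 67.1, 332.9, 91.8] 0.69 404
```

View pics/w2.png

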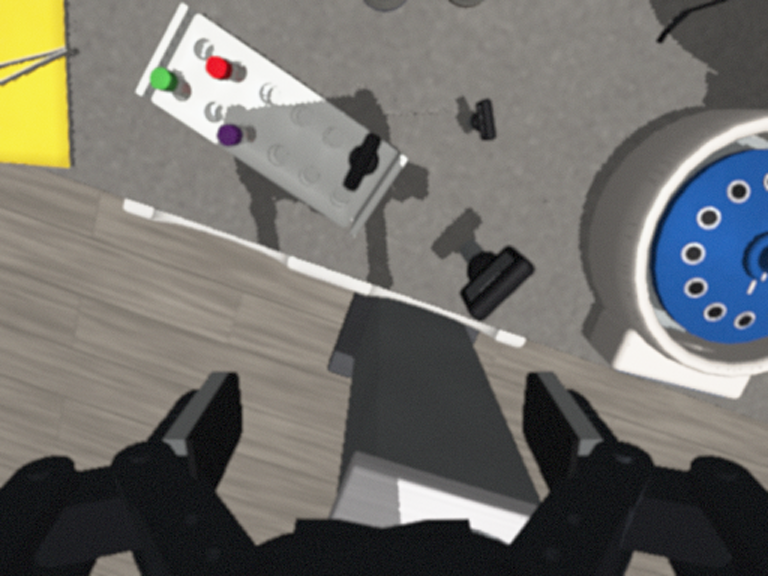

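The rack bolt is at (362,162) in this view, with its wing running (350,188)–(375,136); the large and small bolts are separate, at (495,280) and (484,118). Next, the wing and mark angles.

```bash
python3 - <<'E'
from h import *
p=robot.read_camera("wrist"); save(p,"w2crop.png",(205,65,290,150),6)
m=[x for x in robot.masks_of(p,"rotor_bolt") if 225<x["rect"][0]<240][0]["mask"]
dark=m&(p["color"].max(2)<60)
ys,xs=np.nonzero(dark)
W=np.array([atz(p,(x,y),108)[:2] for x,y in zip(xs,ys)]).astype(np.float32)
print(cv2.minAreaRect(W), cv2.fitLine(W,cv2.DIST_L2,0,.01,.01).ravel())
l=cv2.fitLine(W,cv2.DIST_L2,0,.01,.01).ravel(); print("wing deg",np.degrees(np.arctan2(l[1],l[0])))
q=dict(p); q["xyz"]=np.array([489.1875,-32.3498,434.678]); q["attitude"]=np.array([-0.25731728,0.17956396,-1.21324144])
im=cv2.imread("pics/w1.png")[85:210,380:450]
w=np.argwhere(im.min(2)>150)
W=np.array([atz(q,((x+380.5)/1.5-.5,(y+85.5)/1.5-.5),95)[:2] for y,x in w]); print(len(W))
hub=np.array([492.5,-54.5]); r=np.linalg.norm(W-hub,axis=1)
W=W[(r>9)&(r<60)].astype(np.float32); l=cv2.fitLine(W,cv2.DIST_L2,0,.01,.01).ravel()
print(l,W.min(0),W.max(0),"mark deg",np.degrees(np.arctan2(l[1],l[0])))
E
```

```text
Traceback (most recent call last):
IndexError: list index out of range
```

View pics/w2crop.png

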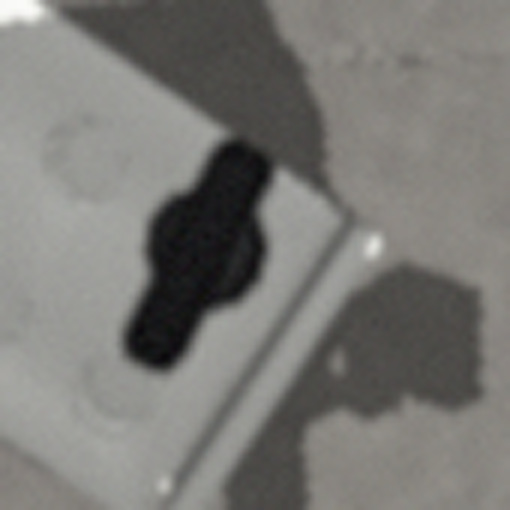

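```bash
python3 - <<'E'
from h import *
p=robot.read_camera("wrist")
dark=np.zeros((384,512),bool); dark[84:130,222:252]=p["color"][84:130,222:252].max(2)<42
ys,xs=np.nonzero(dark)
W=np.array([atz(p,(x,y),110)[:2] for x,y in zip(xs,ys)]).astype(np.float32)
print(len(W),cv2.minAreaRect(W))
l=cv2.fitLine(W,cv2.DIST_L2,0,.01,.01).ravel(); print(l,"wing deg",np.degrees(np.arctan2(l[1],l[0])))
q=dict(p); q["xyz"]=np.array([489.1875,-32.3498,434.678]); q["attitude"]=np.array([-0.25731728,0.17956396,-1.21324144])
im=cv2.imread("pics/w1.png")[85:210,380:450]
w=np.argwhere(im.min(2)>150)
W=np.array([atz(q,((x+380.5)/1.5-.5,(y+85.5)/1.5-.5),95)[:2] for y,x in w]); print(len(W))
hub=np.array([492.5,-54.5]); r=np.linalg.norm(W-hub,axis=1)
W=W[(r>11)&(r<60)].astype(np.float32); l=cv2.fitLine(W,cv2.DIST_L2,0,.01,.01).ravel()
print(l,W.min(0),W.max(0),"mark deg",np.degrees(np.arctan2(l[1],l[0])))
E
```

```text
457 ((451.2408752441406, 252.56027221679688), (17.008235931396484, 37.03550338745117), 66.62579345703125)
[ 9.9005282e-01 -1.4069612e-01  4.5186673e+02  2.5230328e+02] wing deg -8.088129
329
[ 9.8445159e-01  1.7565614e-01  4.9587057e+02 -5.6021080e+01] [463.3 -91.5] [523.7 -19.2] mark deg 10.116844
```

Call:
send_rows --claw '[0.05, 0.05, 0.05, 0.05, 0.05]' --pt "0.02 -0.004 0.04" --pt "0.04 -0.009 0.08" --pt "0.06 -0.013 0.115" --pt "0.06 -0.013 0.115" --pt "0.06 -0.013 0.115" --twist '[9, 18, 26, 26, 26]'

```text
clock: 4.12
tool_pos: [451.9, 250.2, 185.2]
ee_rot: [-3.137, 0.163, -0.001]
wrist_force: [0.1, 0.9, 0.3]
gripper_width: 50.1
grasp_force: 0.0
```

```bash
python3 - <<'E'
from h import *
s=robot.sense();print(s["tool_pos"],s["ee_rot"],s["joint_pos"][5],s["wrist_force"])
p=robot.read_camera("wrist"); save(p,"w3.png",(156,180,356,380),3)
print(p["xyz"],p["attitude"])
for t,z in(("bolt_wing",100),("bolt_wing",111),("rotor_bolt",6)):
    print(t,[(np.round(x["location"],1).tolist(),round(x["conf"],2),atz(p,x["location"],z).tolist()) for x in robot.pinpoint(p,t)[:4]])
print([proj(p,(x,252,111)) for x in(432,452,472)])
E
```

```text
[451.85066891 250.19050635 185.17731204] [-3.13721047e+00  1.62686489e-01 -6.45051281e-04] 2.131931190909486 [0.11115562 0.87440922 0.26396492]
[525.11277569 242.9398114  319.72798975] [-0.22282141  0.24804026 -1.66110462]
bolt_wing [([420.6, 254.8], 0.94, [394.8, 128.4, 100.0]), ([251.0, 199.3], 0.83, [453.1, 253.1, 100.0]), ([340.8, 109.0], 0.79, [509.4, 187.3, 100.0])]
bolt_wing [([420.6, 254.8], 0.94, [401.4, 134.2, 111.0]), ([251.0, 199.3], 0.83, [456.7, 252.6, 111.0]), ([340.8, 109.0], 0.79, [510.2, 190.1, 111.0])]
rotor_bolt [([365.0, 201.5], 0.85, [407.7, 141.4, 6.0]), ([253.2, 170.7], 0.77, [451.7, 252.1, 6.0]), ([324.1, 104.0], 0.65, [508.8, 179.1, 6.0])]
[array([255.6, 232.5]), array([252.6, 205.7]), array([249.4, 177.4])]
```

View pics/w3.png

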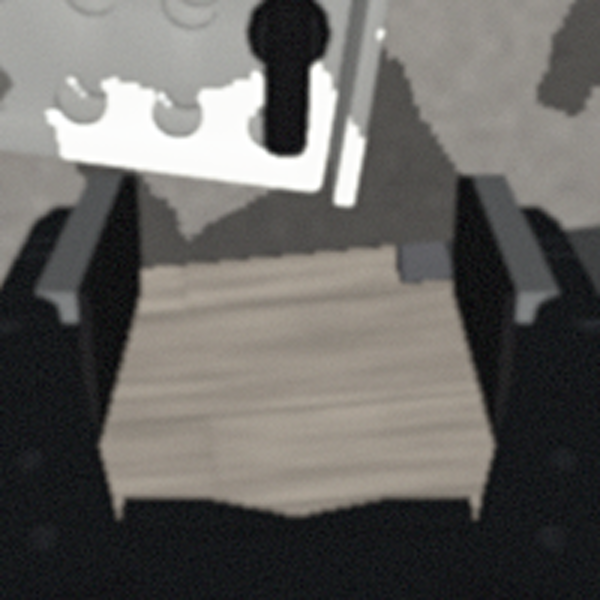

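The wing sits at crop (285,100), lined up with the tool and 3 mm to the left of its centreline. Descending and gripping.

Call:
send_rows --claw '[0.05, 0.05, 0.05, 0.05, 0.0, 0.0, 0.0, 0.0, 0.0]' --pt "0.001 -0.003 0.03" --pt "0.001 -0.003 0.06" --pt "0.001 -0.003 0.095" --pt "0.001 -0.003 0.095" --pt "0.001 -0.003 0.095" --pt "0.001 -0.003 0.095" --pt "0.001 -0.003 0.095" --pt "0.001 -0.003 0.095" --pt "0.001 -0.003 0.095" --twist '[0, 0, 0, 0, 0, 0, 0, 0, 0]' --force 50

```text
clock: 5.45
tool_pos: [454.4, 253.7, 91.5]
ee_rot: [-3.136, 0.164, -0.005]
wrist_force: [-0.9, -2.5, 6.0]
gripper_width: 10.3
grasp_force: 50.9
```

```bash
python3 - <<'E'
from h import *
s=robot.sense();print(s["tool_pos"],s["ee_rot"],s["joint_pos"],s["wrist_force"],s["moment"],s["gripper_width"],s["grasp_force"])
E
```

```text
[454.4091079  253.71399525  91.47637367] [-3.13610089  0.16449933 -0.0049178 ] [ 4.61697006e-01  1.13812669e-01  2.07522721e+00 -6.34257151e-04
  9.49247179e-01  2.13767266e+00] [-0.92735637 -2.53815542  6.04539674] [-0.31666461  0.09798762 -0.02030827] 10.279323063932033 50.86083948612213
```

Call:
send_rows --claw '[0.0, 0.0, 0.0, 0.0, 0.0, 0.0, 0.0]' --pt "0 0 -0.005" --pt "0 0 -0.02" --pt "0 0 -0.045" --pt "0 0 -0.08" --pt "0 0 -0.115" --pt "0 0 -0.135" --pt "0 0 -0.135" --twist '[0, 0, 0, 0, 0, 0, 0]'

```text
clock: 6.32
tool_pos: [454.2, 254.1, 227.3]
ee_rot: [-3.134, 0.165, -0.007]
wrist_force: [0.1, 0.5, -1.6]
gripper_width: 10.2
grasp_force: 49.8
```

```bash
python3 - <<'E'
from h import *
s=robot.sense();print(s["tool_pos"],s["ee_rot"],s["wrist_force"],s["gripper_width"],s["grasp_force"])
a=robot.read_camera("scene");A={t:robot.pinpoint(a,t) for t in("bolt_end","bolt_wing","tube_rack")}
b=robot.read_camera("side");B={t:robot.pinpoint(b,t) for t in("bolt_end","bolt_wing","tube_rack")}
for t in A: print(t,[(np.round(x["location"],1).tolist(),round(x["conf"],2)) for x in A[t][:4]],[(np.round(x["location"],1).tolist(),round(x["conf"],2)) for x in B[t][:4]])
X=np.array(s["tool_pos"]); E=X-[0,0,85.5]
print("expect end",proj(a,E),proj(b,E),"wing",proj(a,X+[0,0,8.5]),proj(b,X+[0,0,8.5]))
E0=proj(a,E).astype(int);E1=proj(b,E).astype(int)
f=lambda p,c:cv2.resize(p["color"][c[1]-60:c[1]+30,c[0]-45:c[0]+45,::-1],(400,400),interpolation=cv2.INTER_CUBIC)
cv2.imwrite("pics/lift.png",np.hstack([f(a,E0),f(b,E1)]))
E
```

```text
[454.20083542 254.10620922 227.26309902] [-3.13448472  0.16461389 -0.0069759 ] [ 0.07751472  0.48971485 -1.60366943] 10.152277659206685 49.799848794937134
bolt_end [([246.5, 245.1], 0.82), ([217.9, 232.4], 0.7), ([194.8, 204.7], 0.62), ([156.5, 256.9], 0.61)] [([259.7, 241.4], 0.6), ([204.5, 286.6], 0.55), ([219.3, 225.7], 0.51), ([225.5, 235.7], 0.46)]
bolt_wing [([245.6, 207.1], 0.61), ([213.2, 212.5], 0.53), ([194.1, 171.7], 0.49)] [([223.5, 222.2], 0.65), ([263.2, 210.7], 0.56), ([215.9, 198.5], 0.5), ([276.3, 190.4], 0.15)]
tube_rack [] [([206.6, 278.4], 0.8)]
expect end [195.3 202.8] [218.2 223.7] wing [191.6 166.9] [215.6 194.5]
```

View pics/lift.png

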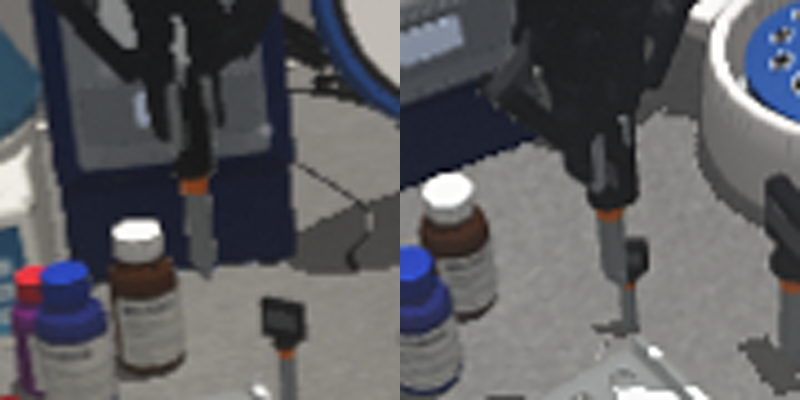

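The bolt is held upright, band and stem visible in both views. Carrying it to the hub while turning counter-clockwise to prepare for the clockwise search.

Call:
send_rows --claw '[0, 0, 0, 0, 0, 0, 0, 0, 0, 0]' --pt "0.007 0.03 0" --pt "0.014 0.06 0" --pt "0.022 0.091 0" --pt "0.029 0.122 0" --pt "0.036 0.152 0" --pt "0.043 0.182 0" --pt "0.05 0.213 0" --pt "0.058 0.243 0" --pt "0.065 0.274 0" --pt "0.072 0.304 0" --twist '[-10, -20, -30, -40, -50, -60, -70, -80, -90, -100]'

```text
clock: 7.98
tool_pos: [492.5, -57.6, 223.8]
ee_rot: [-2.136, -2.303, 0.001]
wrist_force: [0.5, -0.4, -1.5]
gripper_width: 10.5
grasp_force: 49.8
```

Call:
send_rows --claw '[0, 0, 0, 0, 0, 0]' --pt "0 0 0" --pt "0 0 0" --pt "0 0 0" --pt "0 0 0" --pt "0 0 0" --pt "0 0 0" --twist '[-8, -16, -24, -31, -31, -31]'

```text
clock: 8.72
tool_pos: [492.5, -56.5, 224.0]
ee_rot: [-1.454, -2.784, 0.0]
wrist_force: [0.1, 0.0, -0.4]
gripper_width: 9.9
grasp_force: 49.8
```

```bash
python3 - <<'E'
from h import *
s=robot.sense();print(s["tool_pos"],s["joint_pos"],s["wrist_force"],s["grasp_force"])
M=R.from_rotvec(s["ee_rot"]).as_matrix();print(M.round(3),np.degrees(np.arctan2(M[1,0],M[0,0])))
p=robot.read_camera("wrist"); cv2.imwrite("pics/w4.png",cv2.resize(p["color"][...,::-1],(768,576)))
for t,z in(("hub_mouth",95),("bolt_end",142),("mini_centrifuge",0)):
    print(t,[(np.round(x["location"],1).tolist(),round(x["conf"],2),atz(p,x["location"],z).tolist()) for x in robot.pinpoint(p,t)[:4]])
P=[]
for c in("scene","side"):
    q=robot.read_camera(c);P.append((q,{t:robot.pinpoint(q,t) for t in("hub_mouth","bolt_end")}))
for t in("hub_mouth","bolt_end"):
    for x in P[0][1][t][:4]:
        for y in P[1][1][t][:4]:
            X,e=tri(P[0][0],x["location"],P[1][0],y["location"])
            if e<15: print(t,X,e,round(x["conf"],2),round(y["conf"],2))
E
```

```text
[492.5246294  -56.52751802 223.98351599] [-1.64544811e-01 -6.79828670e-02  1.99531708e+00  4.13358797e-05
  1.21482240e+00 -7.73136184e-01] [ 0.09813907  0.00240972 -0.41981103] 49.84561800956726
[[-0.572  0.82  -0.001]
 [ 0.82   0.572  0.   ]
 [ 0.    -0.    -1.   ]] 124.86888652110713
hub_mouth [([257.7, 186.1], 0.58, [494.5, -55.4, 95.0])]
bolt_end []
mini_centrifuge [([257.4, 159.6], 0.8, [492.8, -52.0, 0.0])]
hub_mouth [502.1 -57.5  94.2] 4.2 0.8 0.88
bolt_end [417.3 135.  -11.3] 1.1 0.94 0.88
bolt_end [476.9 -38.  151.4] 2.0 0.6 0.59
bolt_end [518.2 172.6 -18.5] 3.4 0.51 0.47
```

View pics/w4.png

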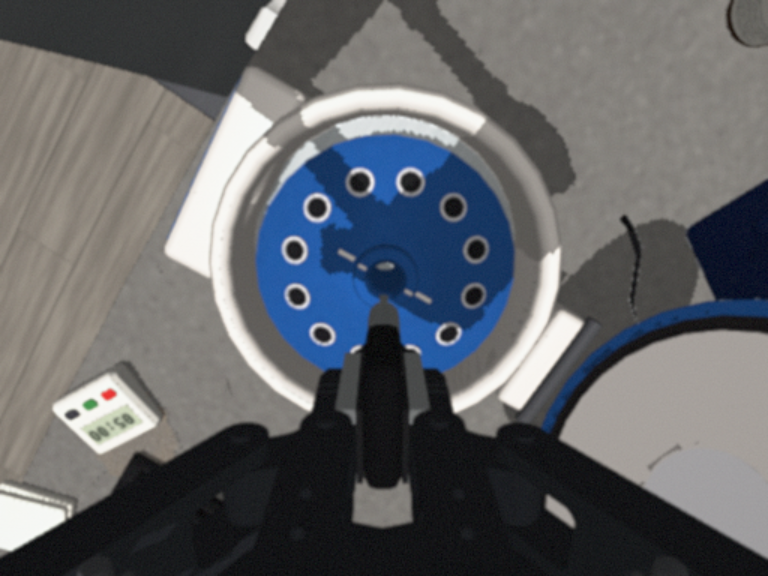

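```bash
python3 - <<'E'
from h import *
p=robot.read_camera("wrist")
g=lambda x,y:((x+.5)/1.5-.5,(y+.5)/1.5-.5)
print("hub",atz(p,g(385.5,276.5),95),"end",[atz(p,g(383.5,297),z) for z in(134,138,142)])
a,b=atz(p,g(340,252),95),atz(p,g(431,300),95); print(a,b,(a+b)/2,np.degrees(np.arctan2(*(b-a)[1::-1])))
print("exp end",proj(p,(492.5,-56.5,138)))
E
```

```text
hub [493.2 -54.5  95. ] end [array([491.9, -54.7, 134. ]), array([491.1, -53.7, 138. ]), array([490.3, -52.6, 142. ])]
[464.5 -57.4  95. ] [522.5 -51.   95. ] [493.5 -54.2  95. ] 6.2968187189844045
exp end [254.8 202. ]
```

Call:
send_rows --claw '[0, 0, 0, 0, 0, 0]' --pt "0 0.001 0.015" --pt "0 0.0015 0.03" --pt "0 0.0015 0.04" --pt "0 0.0015 0.048" --pt "0 0.0015 0.052" --pt "0 0.0015 0.052" --twist '[0, 0, 0, 0, 0, 0]'

```text
clock: 10.02
tool_pos: [493.6, -55.5, 171.9]
ee_rot: [-1.451, -2.785, 0.0]
wrist_force: [-1.2, 0.9, -0.4]
gripper_width: 10.2
grasp_force: 49.7
```

Call:
send_rows --claw '[0, 0, 0, 0]' --pt "0 0 0.004" --pt "0 0 0.008" --pt "0 0 0.012" --pt "0 0 0.012" --twist '[0, 0, 0, 0]'

```text
clock: 10.52
tool_pos: [493.4, -55.6, 159.6]
ee_rot: [-1.451, -2.785, 0.0]
wrist_force: [-1.6, 1.5, -1.7]
gripper_width: 10.0
grasp_force: 49.7
```

Call:
send_rows --claw '[0, 0, 0, 0, 0, 0]' --pt "0 0 0.006" --pt "0 0 0.012" --pt "0 0 0.018" --pt "0 0 0.022" --pt "0 0 0.024" --pt "0 0 0.024" --twist '[0, 0, 0, 0, 0, 0]'

```text
clock: 11.28
tool_pos: [493.5, -55.5, 135.6]
ee_rot: [-1.451, -2.786, -0.0]
wrist_force: [-2.5, 3.1, 0.0]
gripper_width: 10.1
grasp_force: 49.9
```

Call:
send_rows --claw '[0, 0, 0, 0, 0]' --pt "0 0 0.002" --pt "0 0 0.003" --pt "0 0 0.004" --pt "0 0 0.004" --pt "0 0 0.004" --twist '[0, 0, 0, 0, 0]'

```text
clock: 11.9
tool_pos: [493.6, -55.4, 132.2]
ee_rot: [-1.451, -2.786, -0.0]
wrist_force: [-4.5, 4.2, 1.6]
gripper_width: 10.6
grasp_force: 50.4
```

Call:
send_rows --claw '[0, 0, 0, 0]' --pt "0.0012 -0.0002 0" --pt "0.0012 -0.0002 0.001" --pt "0.0012 -0.0002 0.002" --pt "0.0012 -0.0002 0.002" --twist '[0, 0, 0, 0]'

```text
clock: 12.4
tool_pos: [493.4, -55.1, 130.2]
ee_rot: [1.451, 2.786, -0.0]
wrist_force: [-1.6, 0.5, 0.0]
gripper_width: 10.1
grasp_force: 50.0
```

Call:
send_rows --claw '[0, 0, 0]' --pt "0 0 0.001" --pt "0 0 0.0015" --pt "0 0 0.0015" --twist '[0, 0, 0]'

```text
clock: 12.78
tool_pos: [493.3, -55.1, 128.8]
ee_rot: [1.451, 2.786, -0.0]
wrist_force: [-0.0, -0.6, -1.1]
gripper_width: 10.1
grasp_force: 49.8
```

Lateral force is gone. Feeling for the latch top.

Call:
send_rows --claw '[0, 0, 0]' --pt "0 0 0.001" --pt "0 0 0.0015" --pt "0 0 0.0015" --twist '[0, 0, 0]'

```text
clock: 13.15
tool_pos: [493.5, -55.0, 128.4]
ee_rot: [1.45, 2.786, 0.0]
wrist_force: [-2.0, 1.2, 6.6]
gripper_width: 9.8
grasp_force: 51.0
```

Call:
send_rows --claw '[0, 0, 0]' --pt "0 0 0.001" --pt "0 0 0.001" --pt "0 0 0.001" --twist '[0, 0, 0]'

```text
clock: 13.52
tool_pos: [493.6, -55.0, 128.3]
ee_rot: [1.45, 2.786, 0.0]
wrist_force: [-5.2, 0.4, 11.8]
gripper_width: 10.1
grasp_force: 51.8
```

Call:
send_rows --claw '[0, 0, 0, 0, 0, 0]' --pt "0 0 -0.001" --pt "0 0 -0.001" --pt "0 0 -0.001" --pt "0 0 -0.001" --pt "0 0 -0.001" --pt "0 0 -0.001" --twist '[0, 4, 8, 12, 16, 20]'

```text
clock: 14.28
tool_pos: [494.1, -54.6, 128.5]
ee_rot: [1.915, 2.488, 0.003]
wrist_force: [-0.9, 2.3, 4.9]
gripper_width: 10.2
grasp_force: 50.7
```

Call:
send_rows --claw '[0, 0, 0, 0, 0]' --pt "0 0 0" --pt "0 0 0" --pt "0 0 0" --pt "0 0 0" --pt "0 0 0" --twist '[4, 8, 12, 16, 20]'

```text
clock: 14.9
tool_pos: [494.6, -54.6, 128.5]
ee_rot: [2.318, 2.118, 0.004]
wrist_force: [1.3, 2.0, 3.9]
gripper_width: 10.1
grasp_force: 50.5
```

Call:
send_rows --claw '[0, 0, 0, 0, 0]' --pt "0 0 0" --pt "0 0 0" --pt "0 0 0" --pt "0 0 0" --pt "0 0 0" --twist '[4, 8, 12, 16, 20]'

```text
clock: 15.52
tool_pos: [494.9, -54.8, 128.5]
ee_rot: [2.65, 1.683, 0.006]
wrist_force: [1.4, 1.7, 2.5]
gripper_width: 10.0
grasp_force: 50.3
```

Call:
send_rows --claw '[0, 0, 0, 0, 0]' --pt "0 0 0" --pt "0 0 0" --pt "0 0 0" --pt "0 0 0" --pt "0 0 0" --twist '[4, 8, 12, 16, 20]'

```text
clock: 16.15
tool_pos: [495.3, -55.0, 128.4]
ee_rot: [2.902, 1.198, 0.007]
wrist_force: [3.1, 0.3, 1.1]
gripper_width: 10.1
grasp_force: 50.1
```

Call:
send_rows --claw '[0, 0]' --pt "0 0 0.0008" --pt "0 0 0.0008" --twist '[0, 0]'

```text
clock: 16.4
tool_pos: [495.2, -55.0, 127.9]
ee_rot: [2.9, 1.203, 0.007]
wrist_force: [2.7, 2.1, 4.8]
gripper_width: 10.5
grasp_force: 50.7
```

```bash
python3 - <<'E'
from h import *
s=robot.sense();print(s["tool_pos"],s["wrist_force"],s["moment"],s["joint_pos"])
M=R.from_rotvec(s["ee_rot"]).as_matrix();print(M.round(3),np.degrees(np.arctan2(M[1,0],M[0,0])))
E
```

```text
[495.16304044 -54.97802853 127.88993856] [2.69316371 2.1280466  4.82216177] [ 0.2193813  -0.65824719  0.0414072 ] [-1.60853167e-01  2.60567852e-02  2.09246086e+00  4.74464425e-04
  1.01838483e+00  6.23427174e-01]
[[ 0.706  0.708  0.005]
 [ 0.708 -0.706 -0.   ]
 [ 0.003  0.004 -1.   ]] 45.05014959686443
```

Call:
send_rows --claw '[0, 0, 0, 0, 0]' --pt "0.0005 0 0" --pt "0.0005 0 0" --pt "0.0005 0 0" --pt "0.0005 0 0" --pt "0.0005 0 0" --twist '[4, 8, 12, 16, 16]'

```text
clock: 17.02
tool_pos: [495.4, -55.0, 127.1]
ee_rot: [3.039, 0.787, 0.006]
wrist_force: [6.1, 0.9, -0.8]
gripper_width: 10.4
grasp_force: 49.9
```

Call:
send_rows --claw '[0, 0, 0, 0, 0, 0]' --pt "0 0 0" --pt "0 0 0" --pt "0 0 0" --pt "0 0 0" --pt "0 0 0" --pt "0 0 0" --twist '[4, 8, 12, 16, 18, 18]'

```text
clock: 17.77
tool_pos: [495.7, -55.4, 127.1]
ee_rot: [3.125, 0.302, 0.008]
wrist_force: [6.6, -1.8, -1.0]
gripper_width: 10.4
grasp_force: 49.9
```

```bash
python3 - <<'E'
from h import *
s=robot.sense();print(s["tool_pos"],s["wrist_force"],s["moment"])
M=R.from_rotvec(s["ee_rot"]).as_matrix();print(M.round(3),np.degrees(np.arctan2(M[1,0],M[0,0])))
E
```

```text
[495.65290489 -55.4157578  127.08769806] [ 6.64092284 -1.84247334 -1.04539536] [-0.36417686 -1.27470913  0.03574728]
[[ 0.981  0.192  0.005]
 [ 0.192 -0.981 -0.002]
 [ 0.005  0.003 -1.   ]] 11.051177978116817
```

Fz went to zero and z followed the command between θ=45° and 29°, so the tang has entered the slot. Relieving the side load and lowering.

Call:
send_rows --claw '[0, 0, 0, 0, 0]' --pt "0.001 0 0" --pt "0.001 0 0.0005" --pt "0.001 0 0.001" --pt "0.001 0 0.0015" --pt "0.001 0 0.0015" --twist '[-4, -4, -4, -4, -4]'

```text
clock: 18.4
tool_pos: [495.8, -55.0, 125.8]
ee_rot: [3.113, 0.409, 0.005]
wrist_force: [5.4, -2.0, 3.6]
gripper_width: 10.1
grasp_force: 50.4
```

```bash
python3 - <<'E'
from h import *
s=robot.sense();print(s["tool_pos"],s["wrist_force"],s["moment"])
E
```

```text
[495.78692551 -54.96578929 125.84478093] [ 5.43164787 -2.04289702  3.64163944] [-0.56053954 -0.94832096  0.07469673]
```

Call:
send_rows --claw '[0, 0, 0, 0, 0]' --pt "0.0008 0.0004 0" --pt "0.0008 0.0004 0.001" --pt "0.0008 0.0004 0.002" --pt "0.0008 0.0004 0.002" --pt "0.0008 0.0004 0.002" --twist '[-1, -1, -1, -1, -1]'

```text
clock: 19.02
tool_pos: [495.8, -54.9, 123.2]
ee_rot: [3.11, 0.436, 0.002]
wrist_force: [5.2, -1.8, 2.9]
gripper_width: 10.3
grasp_force: 50.4
```

```bash
python3 - <<'E'
from h import *
s=robot.sense();print(s["tool_pos"],s["wrist_force"],s["moment"])
E
```

```text
[495.84812907 -54.92341802 123.20577425] [ 5.24673225 -1.83239491  2.86208413] [-0.74315764 -0.96864848  0.02806873]
```

Call:
send_rows --claw '[0, 0, 0, 0, 0]' --pt "0.0008 0.0004 0.0008" --pt "0.0008 0.0004 0.0016" --pt "0.0008 0.0004 0.0024" --pt "0.0008 0.0004 0.003" --pt "0.0008 0.0004 0.003" --twist '[0, 0, 0, 0, 0]'

```text
clock: 19.65
tool_pos: [496.1, -54.9, 120.5]
ee_rot: [3.111, 0.437, -0.0]
wrist_force: [0.1, -3.3, 7.2]
gripper_width: 10.3
grasp_force: 51.1
```

```bash
python3 - <<'E'
from h import *
s=robot.sense();print(s["tool_pos"],s["wrist_force"],s["moment"])
E
```

```text
[496.14245588 -54.87120603 120.48233338] [ 0.12953407 -3.2657553   7.17704951] [-0.92276012 -0.39645636  0.0471607 ]
```

Home: z has dropped 8 mm. Easing the pressure and turning clockwise gently.

Call:
send_rows --claw '[0, 0, 0, 0, 0]' --pt "0 0.0004 -0.0008" --pt "0 0.0004 -0.0008" --pt "0 0.0004 -0.0008" --pt "0 0.0004 -0.0008" --pt "0 0.0004 -0.0008" --twist '[0, 1.5, 3, 4, 4]'

```text
clock: 20.27
tool_pos: [496.1, -55.1, 120.6]
ee_rot: [3.124, 0.327, -0.001]
wrist_force: [3.7, -3.1, 0.8]
gripper_width: 9.9
grasp_force: 50.4
```

```bash
cat > s.py <<'E'
from h import *
s=robot.sense();M=R.from_rotvec(s["ee_rot"]).as_matrix()
print(s["clock"],s["tool_pos"].round(2),s["wrist_force"].round(1),s["moment"].round(3),"th",np.degrees(np.arctan2(M[1,0],M[0,0])).round(2))
E
python3 s.py
```

```text
20.275 [496.09 -55.09 120.58] [ 3.7 -3.1  0.8] [-0.903 -0.66   0.038] th 11.94
```

Call:
send_rows --claw '[0, 0, 0, 0]' --pt "0 0 0" --pt "0 0 0" --pt "0 0 0" --pt "0 0 0" --twist '[1, 2, 3, 3]'

```text
clock: 20.78
tool_pos: [496.1, -55.2, 120.6]
ee_rot: [3.132, 0.245, -0.0]
wrist_force: [2.7, -3.7, 1.5]
gripper_width: 10.0
grasp_force: 50.4
```

```bash
python3 s.py
```

```text
20.775 [496.1  -55.17 120.58] [ 2.7 -3.7  1.5] [-0.921 -0.738  0.051] th 8.95
```

Call:
send_rows --claw '[0, 0, 0, 0]' --pt "0 0 0" --pt "0 0 0" --pt "0 0 0" --pt "0 0 0" --twist '[1, 2, 3, 3]'

```text
clock: 21.28
tool_pos: [496.2, -55.2, 120.6]
ee_rot: [3.137, 0.163, -0.0]
wrist_force: [3.4, -4.6, 1.6]
gripper_width: 10.3
grasp_force: 50.3
```

```bash
python3 s.py
```

```text
21.275 [496.16 -55.25 120.56] [ 3.4 -4.6  1.6] [-0.963 -0.743  0.068] th 5.95
```

Call:
send_rows --claw '[0, 0, 0]' --pt "0 0 0" --pt "0 0 0" --pt "0 0 0" --twist '[1, 2, 2]'

```text
clock: 21.65
tool_pos: [496.2, -55.3, 120.6]
ee_rot: [3.139, 0.108, -0.0]
wrist_force: [3.5, -5.1, 2.6]
gripper_width: 10.1
grasp_force: 50.3
```

```bash
python3 s.py
```

```text
21.65 [496.17 -55.32 120.56] [ 3.5 -5.1  2.6] [-0.995 -0.724  0.093] th 3.95
```

Call:
send_rows --claw '[0, 0, 0, 0]' --pt "0 0 0" --pt "0 0 0" --pt "0 0 0" --pt "0 0 0" --twist '[1, 2, 2, 2]'

```text
clock: 22.15
tool_pos: [496.2, -55.4, 120.6]
ee_rot: [3.14, 0.054, -0.0]
wrist_force: [3.5, -4.4, 0.7]
gripper_width: 10.1
grasp_force: 50.3
```

```bash
cat s.py - > t.py <<'E'
p=robot.read_camera("wrist"); save(p,"w5.png",(156,100,356,300),3)
E
python3 t.py
```

```text
22.15 [496.21 -55.39 120.57] [ 3.5 -4.4  0.7] [-0.94  -0.764  0.02 ] th 1.96
```

View pics/w5.png

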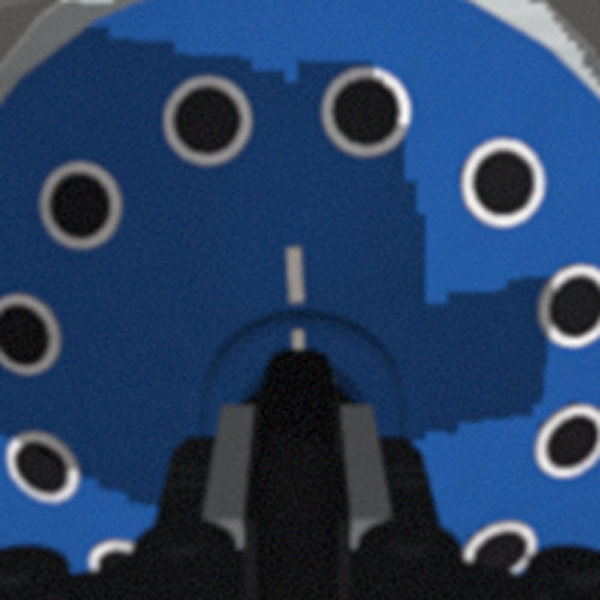

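```bash
python3 - <<'E'
from h import *
p=robot.read_camera("wrist"); g=lambda x,y:(156+(x+.5)/3-.5,100+(y+.5)/3-.5)
a,b=atz(p,g(298.5,345),95),atz(p,g(292.5,247),95);print(a,b,np.degrees(np.arctan2(*(b-a)[1::-1])))
s=[]
for _ in range(6):
    robot.read_camera("wrist"); s.append(robot.sense()["moment"][2])
print(np.round(s,3))
E
```

```text
[508.4 -54.7  95. ] [526.2 -53.1  95. ] 5.136378492427715
[0.06  0.064 0.062 0.03  0.067 0.045]
```

Call:
send_rows --claw '[0.02, 0.04, 0.04, 0.04, 0.04, 0.04, 0.04, 0.04, 0.04]' --pt "0 0 0" --pt "0 0 0" --pt "0 0 0" --pt "0 0 -0.02" --pt "0 0 -0.05" --pt "0 0 -0.08" --pt "0 0 -0.1" --pt "0 0 -0.1" --pt "0 0 -0.1" --twist '[0, 0, 0, 0, 0, 0, 0, 0, 0]'

```text
clock: 23.68
tool_pos: [495.4, -54.8, 219.6]
ee_rot: [-3.141, -0.054, 0.003]
wrist_force: [-1.1, 0.2, -0.3]
gripper_width: 39.8
grasp_force: 0.0
```

```bash
cat s.py - > t.py <<'E'
p=robot.read_camera("wrist"); save(p,"w6.png",(196,130,316,250),5)
print(p["xyz"],p["attitude"])
a,b=proj(p,(476,-57,140)),proj(p,(516,-53,140));print(a,b)
E
python3 t.py
```

```text
23.675 [495.44 -54.77 219.61] [-1.1  0.2 -0.3] [-0.061  0.008  0.004] th 1.99
[569.37932466 -51.78997674 354.0433086 ] [-0.23620122  0.22958381 -1.52390762]
[257.6 228.7] [253.9 174.2]
```

View pics/w6.png

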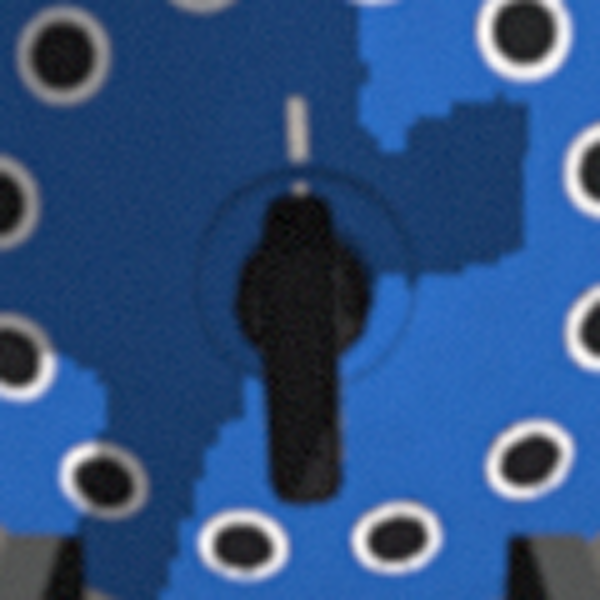

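Seen from above, the collar is on the hub and no orange shows. The wing runs (297,200)–(305,497), in line with the mark at (296,97)–(300,190) to about 1°. The gripper is clear of everything, so I am handing in.

```bash
python3 -c "
from station import robot
print(robot.close_job())"
```

```text
the job is handed in; nothing more can be done
None
```

The middle-sized rotor bolt is in the hub, dropped fully home with no orange showing, turned clockwise until the wing lines up with the white marks to about 1°, and released; I judged the stop from that alignment rather than from a clear torque rise, and the job is handed in.

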